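Tidy the illustrator's drawing board: refit the paper roll and put away jars and markers

ROBOT

A 7-joint arm with a two-finger parallel gripper is mounted at the origin on the work surface. World frame = base frame: x ahead of the robot, y to its left, z up, the work surface at z = 0. Lengths are in m, angles in rad, forces in N, time in s.
With the tool pointing down it reaches from about 0.4 to 0.875 m from the base axis. Payload 19.3 kg.
Tool frame: the origin (TCP) lies midway between the tips of the shut fingers; the grasp point (between the pads) lies 19 mm behind it (manip.grip_depth is the distance from the TCP to the grasp point, in m); z points along the fingers, y is the line along which they close (so a half turn about z gives the same grasp; the last joint's range is limited). The gripper opens to 85 mm and grips with 20 to 120 N. Pads are 22 mm wide; open, the fingers measure 114 mm over their backs; the gripper's body (76 mm by 85 mm) begins 54 mm behind the grasp point. The pads swing forward as they close: fully open they stand 13 mm farther back than shut.
Start: joints at [1.099, 0.521, -0.036, 1.599, 0.021, 1.021, -0.113], TCP at [0.244, -0.575, 0.231] pointing down, gripper open.
Joint ranges: [-2.91, 2.91], [-0.3, 2.13], [-1.5, 1.42], [0.17, 2.43], [-1.26, 4.41], [0.16, 1.93], [-2.52, 2.52]. Speed limits (rad/s): [1.89, 1.89, 2.39, 2.39, 3.01, 3.01, 3.01].

INTERFACE

Orientations are given as a unit quaternion [w, x, y, z].
In Python, from rig import sensors, vision, manip gives the robot as it stands.
- The arm moves only by the shell command python3 -m jog 'ROWS' [FORCE]. ROWS is JSON, a list of rows, each a list of 3 entries, a list of its own where there are three numbers: the closure, from 0 (fully open) to 1 (shut), then the shift along the tool's x, y, z in mm, then the turn, a rotation vector about the tool's x, y, z in degrees. In form: [[hand, [dx, dy, dz], [ax, ay, az]], ...]. A call has 1 to 12 rows; each row is the pose to reach, as a shift and turn from the pose commanded when the call began, along the tool's axes at that moment; what a row does not reach only later rows make up. A row lasts 1/8 s, in which the tool goes at most 62.5 mm and 10.7 degrees, less where a joint would pass 70% of its speed; a pose out of reach is approached as far as the arm can. A call with a gripper value outside its range is refused whole. The fingers move at their own pace and stop on an object; FORCE is the grip in N (left out, the last holds). Time passes only in rows, so rows that repeat a pose let the fingers close. It gives the time, the measured TCP pose, the force, the opening and the grip force at its end, in the units of the state.
- sensors.read_state(): the state, without advancing time (a new reading comes with each control period).
- vision.read_camera(name): name is "scene" or "top" or "wrist"; returns a dict with "image" (480x640x3 uint8, red, green, blue), "camera_matrix" (3x3 intrinsics, pixels), "T" (4x4, takes a point from camera to world coordinates); the wrist camera has in their place "hand_eye" (4x4, takes a point from camera to tool coordinates, whose origin is the TCP and whose axes are the flange's). Camera axes: x right, y up, looking along -z (the intrinsics and any distortion apply to the point x, -y, -z); pixel columns grow to the right and rows downward; lengths in m; the calibration is good to about 2 mm. A picture is of the moment at which its call begins: read the wrist's pose just before it. There is no depth.
- manip.sign_off(): hands the job in; it is judged then, once.
The state is a dict: "clock": time; "qpos": joint angles; "joint_vel": joint speeds; "tau": joint torques, N m; "tool_pos": TCP position; "ee_rot": TCP orientation; "ft_force": force on the tool from outside, world axes, zero at the start; "wrist_torque": the same for the moment, N m; "opening": finger opening in m; "grip_force": force on a finger pad.
Only numpy, scipy, OpenCV 4.12 (cv2) and the standard library are available. Lean on these libraries where they do the work, as an engineer would, in place of code of your own. Each camera call takes 0.05 s, during which the arm holds its last target. There are 200 camera calls.

TASK

Clear the drawing board for the next study: fit the paper roll into its holder by squeezing its spring-loaded pin in the slotted cheek, letting the spring push the stub fully home in the round cup opposite, and stand every paint jar upright on the floor of the white caddy, one to a compartment, and every marker pen upright in a bore of the wooden block. Any order will do; leave the pebble, the paintbox and the water pot where they are.

Things in the scene. Friction and masses are not known exactly. Their poses are not given: they have to be found in the camera images.
- block: fixed light-wood marker block, 50 mm (its x) by 150 mm (its y), 45 mm tall, with three upright round bores 25 mm across and 35 mm deep (floor 10 mm above the desk), centres at x = 0 and y = -45, 0, +45 mm in its frame. Origin at the centre of its underside, z up.
- caddy: fixed white open caddy, 215 mm (its x) by 146 mm (its y), 26 mm tall, divided by 5 mm walls into 3 (along x) by 2 (along y) cells of 65 by 65.5 mm; floor 5 mm thick. Origin at the centre of its underside, z up. Cell centres: x = -70, 0, +70 mm, y = -35, +35 mm in its frame.
- roll_mid (a point): centre of the loose paper roll: hard wound cylinder 42 mm across between two black six-sided discs (46 mm over flats, 53 over corners, 6 thick), 162 mm long over the discs, lying on the desk on the discs' flats, its centre 23 mm up; 240 to 340 g, balanced within 5 mm of this point; grip across its middle. Its y axis runs along the roll from sprung end to fixed stub; x, z may have turned about it.
- stub_tip (a point): centre of the end face of the roll's fixed short steel stub, 14 mm in diameter, standing 20 mm out of its end disc, 101 mm from roll_mid along the roll's +y.
- plunger_tip (a point): centre of the end face of the sprung long steel pin at the roll's other end, 14 mm in diameter, standing 46 mm out of its end disc when free: 127 mm from roll_mid along the roll's -y when free, less the plunger's value when pressed in.
- plunger (a joint): how far the sprung pin is pressed into the roll: 0 free, at most 0.032 m. Spring force is 3 N at 0 rising by 0.3 N per mm (about 10 N at 0.023).
- holder: fixed roll holder, grey base plate 8 mm thick, 64 by 256 mm (long along its y); origin on the desk at the middle, z up. At -y a tall slotted cheek, at +y a round cup on an upright 85 mm tall. From the slot's back wall to the cup's rim is 210 mm, to the cup's bottom 220 mm; the free roll is 228 mm tip to tip. A fitted roll lies level, its centre at y = +9 mm, 60 to 70 mm up (friction may hold it above the floor).
- slot_seat (a point): where plunger_tip rests when fitted: on the slot's back wall (y = -110 mm in the holder's frame), 60 mm above the desk; axes as the holder's. The vertical slot is 20 mm wide (x), 16 mm deep (y), open at its top 140 mm above the desk and towards +y; its floor is 53 mm above the desk. Cheek 36 mm wide.
- cup_seat (a point): where stub_tip rests when fitted: at the bottom of the cup (y = +110 mm in the holder's frame), 60 mm above the desk; axes as the holder's. Cup 34 mm across, bore 26 mm, 10 mm deep, rim at y = +100 mm, its axis 66 mm above the desk, closed all round: the stub can enter only along +y.
- jar0_mid (a point): a screw-lid paint jar, a plain upright cylinder 46 mm across and 56 mm tall, clear with a black lid (the top 18 mm), 85 to 170 g, standing on the desk; all jars are alike; the point is its centre, 28 mm above its underside, its z axis up the jar. May be absent (4 to 6 of the six are there).
- jar1_mid (a point): another paint jar, the same as jar0 in every way; the point is its centre. May be absent.
- jar2_mid (a point): another paint jar, the same as jar0 in every way; the point is its centre. May be absent.
- jar3_mid (a point): another paint jar, the same as jar0 in every way; the point is its centre. May be absent.
- jar4_mid (a point): another paint jar, the same as jar0 in every way; the point is its centre. May be absent.
- jar5_mid (a point): another paint jar, the same as jar0 in every way; the point is its centre. May be absent.
- marker0_mid (a point): a stubby marker pen standing upright on its flat black cap: a plain cylinder 20 mm across and 90 mm tall, white barrel, about 30 g; the point is its centre, 45 mm above its underside, its z axis up. All markers are alike. May be absent (2 or 3 of the three are there).
- marker1_mid (a point): another marker pen, the same as marker0 in every way; the point is its centre. May be absent.
- marker2_mid (a point): another marker pen, the same as marker0 in every way; the point is its centre. May be absent.
- pebble_mid (a point): bystander: smooth grey-green pebble paperweight about 56 by 36 by 14 mm; centre.
- paintbox_mid (a point): bystander: open white tin paintbox with colour pans, 100 by 190 mm, 14 mm tall, with its lid folded out beyond it; centre of the tray.
- waterpot: bystander: white water pot, 72 mm across, 80 mm tall; centre of its underside.

How it is judged:
At the end, for the whole second after the job is handed in: Roll level in its holder: pin tip within 5 mm of the slot back, stub within 5 mm of the cup bottom, both 53 to 78 mm up and within 10 mm sideways, pin pressed in over 4 mm; each jar on a cell floor of the caddy, upright within 0.12 rad; each marker down in a bore, within 0.2 rad (y of plunger_tip in the frame of holder below -0.105 m and y of stub_tip in the frame of holder above 0.105 m and value of joint plunger above 0.004 m and x of plunger_tip in the frame of holder between -0.01 and 0.01 m and z of plunger_tip in the frame of holder between 0.053 and 0.078 m and x of stub_tip in the frame of holder between -0.01 and 0.01 m and z of stub_tip in the frame of holder between 0.053 and 0.078 m and x of jar0_mid in the frame of caddy between -0.1 and 0.1 m and y of jar0_mid in the frame of caddy between -0.068 and 0.068 m and z of each of jar0_mid, jar1_mid, jar2_mid, jar3_mid, jar4_mid, jar5_mid in the frame of caddy below 0.038 m and angle between each of jar0_mid, jar1_mid, jar2_mid, jar3_mid, jar4_mid, jar5_mid's own z axis and vertical below 0.12 rad and x of jar1_mid in the frame of caddy between -0.1 and 0.1 m and y of jar1_mid in the frame of caddy between -0.068 and 0.068 m and x of jar2_mid in the frame of caddy between -0.1 and 0.1 m and y of jar2_mid in the frame of caddy between -0.068 and 0.068 m and x of jar3_mid in the frame of caddy between -0.1 and 0.1 m and y of jar3_mid in the frame of caddy between -0.068 and 0.068 m and x of jar4_mid in the frame of caddy between -0.1 and 0.1 m and y of jar4_mid in the frame of caddy between -0.068 and 0.068 m and x of jar5_mid in the frame of caddy between -0.1 and 0.1 m and y of jar5_mid in the frame of caddy between -0.068 and 0.068 m and x of marker0_mid in the frame of block between -0.01 and 0.01 m and y of marker0_mid in the frame of block between -0.06 and 0.06 m and z of each of marker0_mid, marker1_mid, marker2_mid in the frame of block below 0.06 m and angle between each of marker0_mid, marker1_mid, marker2_mid's own z axis and vertical below 0.2 rad and x of marker1_mid in the frame of block between -0.01 and 0.01 m and y of marker1_mid in the frame of block between -0.06 and 0.06 m and x of marker2_mid in the frame of block between -0.01 and 0.01 m and y of marker2_mid in the frame of block between -0.06 and 0.06 m); the robot touches nothing.
It fails at once if a bystander (pebble, paintbox, water pot) is shifted by more than 3 cm (distance of any of pebble_mid, paintbox_mid, waterpot from where it was at the start of the episode above 0.03 m).
Of jar0, jar1, jar2, jar3, jar4, jar5 only 4 to 6 are there at a start; the rules pass over those that are not, and their reading is None.
Of marker0, marker1, marker2 only 2 to 3 are there at a start; the rules pass over those that are not, and their reading is None.
At some moment in a run one of jar0, jar1, jar2, jar3, jar4, jar5 may be knocked a few centimetres aside while the robot is not near it.
It also fails if it takes over 210 s, if anything falls off the work surface, if the arm or the gripper's body presses on something with over 40 N, if the wrist force passes 120 N, or if a joint passes its speed limit or range.

## Working session

There is one attempt and no reset: what is moved stays moved. The work goes in short steps, Python scripts to look and compute and a shell command to move; the robot and the scene stay as the last step left them, time stands still between calls to the robot, and variables do not carry over. Pictures are saved under pics/ and viewed, at most 14 in all, crops included, and the job is handed in when it is done.

```bash
mkdir -p pics; ls
python3 - <<'E'
from rig import sensors, vision, manip
import cv2,numpy as np
s=sensors.read_state(); print({k:np.round(v,3).tolist() for k,v in s.items()}, manip.grip_depth)
for n in ["top","scene"]:
    c=vision.read_camera(n); cv2.imwrite(f"pics/{n}0.png",c["image"][:,:,::-1]); np.savez(f"{n}0.npz",**c); print(n,c["camera_matrix"].tolist(),np.round(c["T"],4).tolist(), c.keys())
E
```

```text
pics
{'clock': 0.0, 'qpos': [1.099, 0.522, -0.036, 1.6, 0.021, 1.021, -0.113], 'joint_vel': [0.0, 0.002, 0.0, 0.001, -0.0, -0.0, -0.0], 'tau': [-0.002, -92.708, 1.979, -36.993, 0.018, 0.008, 0.0], 'tool_pos': [0.244, -0.575, 0.231], 'ee_rot': [-0.001, 0.98, 0.2, -0.0], 'ft_force': [-0.897, -0.254, -0.785], 'wrist_torque': [-0.01, -0.023, 0.029], 'grip_force': 0.0, 'opening': 0.085} 0.0187
top [[451.90472594807295, 0.0, 323.7154513959977], [0.0, 451.90472594807295, 235.26099592541854], [0.0, 0.0, 1.0]] [[-0.0224, 0.9802, -0.1965, 0.437], [-0.9997, -0.0215, 0.0069, 0.0954], [0.0025, 0.1966, 0.9805, 0.9471], [0.0, 0.0, 0.0, 1.0]] dict_keys(['image', 'camera_matrix', 'T'])
scene [[602.7432145543683, 0.0, 316.8196215463298], [0.0, 602.7432145543683, 233.836104147168], [0.0, 0.0, 1.0]] [[-0.4632, -0.6608, 0.5906, 1.3081], [0.8862, -0.3439, 0.3104, 0.4661], [-0.002, 0.6672, 0.7449, 0.9715], [0.0, 0.0, 0.0, 1.0]] dict_keys(['image', 'camera_matrix', 'T'])
```

View pics/top0.png

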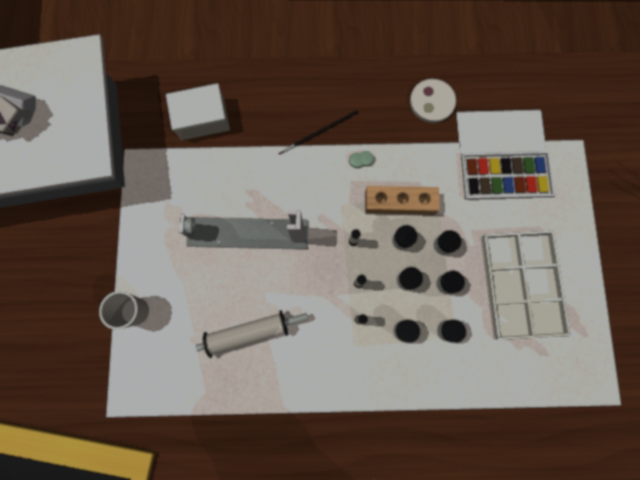

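View pics/scene0.png

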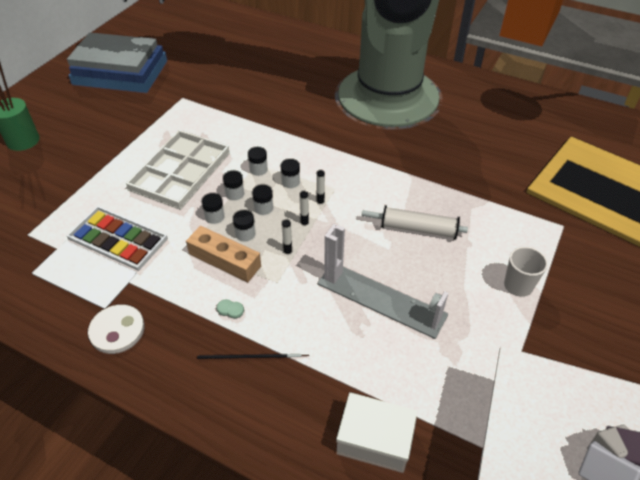

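The top view (up is +x, right is −y) shows all six jars, at (405,237), (450,242), (410,278), (452,282), (407,331) and (453,331). The three markers are near x≈357. The block is at (402,200), the caddy at (525,285), the holder runs from (187,228) to (308,232) with the slotted cheek on the right, and the roll runs from (200,347) to (312,318) with its long pin on the right. The scene view agrees.

```bash
cat > h.py <<'E'
from rig import sensors, vision, manip
import cv2,numpy as np
def ray(c,uv,T=None):
    T=c["T"] if T is None else T
    K=c["camera_matrix"]; p=np.linalg.inv(K)@[uv[0],uv[1],1.]
    return T[:3,3],T[:3,:3]@np.array([p[0],-p[1],-1.])
def plane(c,uv,z,T=None):
    o,d=ray(c,uv,T); return (o+d*(z-o[2])/d[2])
def proj(c,P,T=None):
    T=c["T"] if T is None else T
    q=np.linalg.inv(T)@np.r_[P,1]; v=c["camera_matrix"]@[q[0],-q[1],-q[2]]; return v[:2]/v[2]
def tri(c1,u1,c2,u2):
    (o1,d1),(o2,d2)=ray(c1,u1),ray(c2,u2); A=np.c_[d1,-d2]; t=np.linalg.lstsq(A,o2-o1,rcond=None)[0]
    a,b=o1+d1*t[0],o2+d2*t[1]; return (a+b)/2,np.linalg.norm(a-b)
def blobs(m,lo,hi):
    n,l,st,ce=cv2.connectedComponentsWithStats(m.astype(np.uint8)); return [(ce[i],st[i]) for i in range(1,n) if lo<st[i,4]<hi]
def Rt(s):
    from scipy.spatial.transform import Rotation as R
    q=s["ee_rot"]; M=np.eye(4); M[:3,:3]=R.from_quat([q[1],q[2],q[3],q[0]]).as_matrix(); M[:3,3]=s["tool_pos"]; return M
def wrist(name=None):
    s=sensors.read_state(); c=vision.read_camera("wrist"); c["T"]=Rt(s)@c["hand_eye"]
    if name: cv2.imwrite(f"pics/{name}.png",c["image"][:,:,::-1])
    return c
def jars(c):
    """lid centres: min-enclosing of black blobs; lid cylinder mid height ~0.047"""
    g=c["image"].max(2); m=(g<60)
    out=[]
    for ce,st in blobs(m,250,900):
        p=plane(c,ce,0.049)
        out.append((np.round(p[:2],4).tolist(),np.round(ce).tolist(),st[2:].tolist()))
    return out
E
python3 - <<'E'
from h import *
t=dict(np.load("top0.npz")); s=dict(np.load("scene0.npz"))
print("jars",*jars(t),sep="\n")
g=t["image"].astype(int)
m=(g[...,0]-g[...,2]>50)&(g[...,0]>130); m[:180]=m[:180]&False if 0 else m[:180]
m[:, :350]=0; m[:, 455:]=0
for ce,st in blobs(m,300,6000): print("wood",ce,st)
for n,uv,z in [("slotbase",(308,232),.008),("plate corners TL",(188,220),.008),("BL",(187,246),.008),("BR",(309,249),.008),("cad TL",(485,235),.026),("TR",(555,233),.026),("BR",(567,334),.026),("BL",(496,338),.026),
 ("blkTL",(367,187),.045),("TR",(439,187),.045),("BR",(439,209),.045),("BL",(366,207),.045),("b1",(381,198),.045),("b2",(403,198),.045),("b3",(425,198),.045),
 ("rollL",(206,343),.023),("rollR",(284,324),.023),("stub",(199,347),.023),("pin",(312,318),.023),("m1",(355,233),.09),("m2",(360,280),.09),("m3",(362,319),.09),("water",(120,310),.08),("peb",(362,159),.007)]:
    print(n,np.round(plane(t,uv,z)[:2],3))
for P in [(0.5,0,0.02)]: print(proj(s,P))
for n in("top0","scene0"):
  pass
im=cv2.resize(cv2.imread("pics/top0.png")[170:360,180:470],None,fx=2.7,fy=2.7,interpolation=cv2.INTER_CUBIC); cv2.imwrite("pics/c1.png",im)
E
```

```text
jars
([1.0543, 0.5348], [118.0, 46.0], [66, 72, 563])
([1.0697, 0.3594], [197.0, 38.0], [27, 64, 396])
([0.8881, 0.7304], [21.0, 117.0], [32, 37, 401])
([0.7572, -0.3074], [512.0, 166.0], [25, 15, 273])
([0.6671, -0.5089], [614.0, 205.0], [46, 9, 292])
([0.6418, 0.5888], [77.0, 229.0], [97, 19, 690])
([0.6283, 0.3329], [203.0, 232.0], [32, 15, 343])
([0.6102, -0.0763], [405.0, 237.0], [24, 23, 407])
([0.5981, -0.1636], [449.0, 242.0], [25, 23, 418])
([0.5257, -0.0818], [411.0, 278.0], [24, 22, 418])
([0.5168, -0.1634], [452.0, 282.0], [25, 22, 436])
([0.4858, -0.5014], [624.0, 294.0], [34, 24, 641])
([0.424, -0.0697], [408.0, 331.0], [24, 22, 427])
([0.4221, -0.158], [453.0, 331.0], [25, 22, 449])
([0.3807, -0.4925], [627.0, 349.0], [26, 21, 476])
wood [402.69162641 197.51046699] [ 367  186   72   24 1242]
slotbase [0.633 0.122]
plate corners TL [0.665 0.377]
BL [0.609 0.377]
BR [0.596 0.12 ]
cad TL [ 0.615 -0.247]
TR [ 0.616 -0.393]
BR [ 0.41  -0.392]
BL [ 0.406 -0.249]
blkTL [ 0.718 -0.003]
TR [ 0.715 -0.153]
BR [ 0.668 -0.15 ]
BL [0.675 0.001]
b1 [ 0.694 -0.031]
b2 [ 0.693 -0.077]
b3 [ 0.692 -0.122]
rollL [0.409 0.328]
rollR [0.442 0.173]
stub [0.401 0.342]
pin [0.453 0.116]
m1 [0.612 0.029]
m2 [0.521 0.023]
m3 [0.448 0.022]
water [0.475 0.478]
peb [0.794 0.001]
[300.15671326 206.91081369]
```

View pics/c1.png

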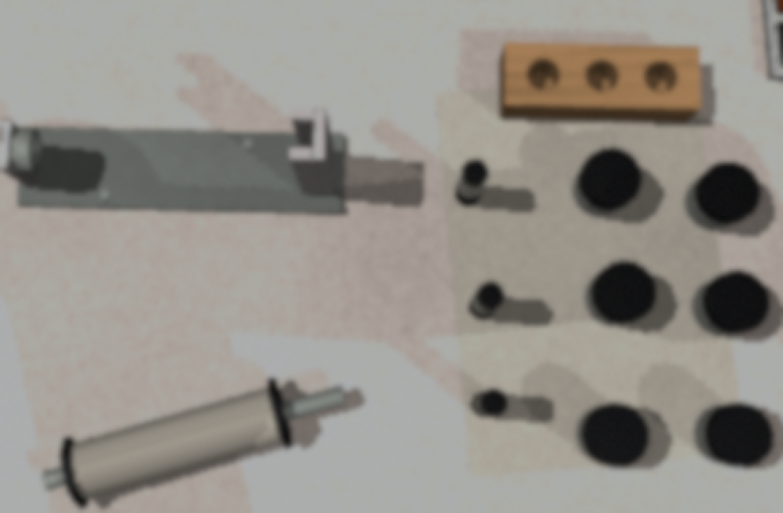

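The enlarged crop confirms it: the slotted cheek is at the holder's right end (world −y) and the cup at its left end. The roll lies parallel to the right order of ends, about 16° off. I'll move over the roll first.

```bash
cat >> h.py <<'E'
def to(x,y,z,yaw):
    """tool-frame shift (mm) and turn (deg about tool z) from the present pose to TCP x,y,z, tool x at world angle yaw"""
    s=sensors.read_state(); M=Rt(s); d=M[:3,:3].T@(np.array([x,y,z])-M[:3,3])*1000
    cur=np.degrees(np.arctan2(M[1,0],M[0,0])); print("shift",np.round(d,1),"turn",round((cur-yaw+180)%360-180,1),"tilt",np.round(M[:3,2],3))
E
python3 -m jog '[[0,[433,-250,-80],[0,0,0]],[0,[433,-250,-80],[0,0,0]],[0,[433,-250,-80],[0,0,0]],[0,[433,-250,-80],[0,0,0]],[0,[433,-250,-80],[0,0,0]],[0,[433,-250,-80],[0,0,0]],[0,[433,-250,-80],[0,0,0]],[0,[433,-250,-80],[0,0,0]],[0,[433,-250,-80],[0,0,0]]]'
python3 -m jog '[[0,[54,-433,30],[0,0,-80]],[0,[54,-433,30],[0,0,-80]],[0,[54,-433,30],[0,0,-80]],[0,[54,-433,30],[0,0,-80]],[0,[54,-433,30],[0,0,-80]],[0,[54,-433,30],[0,0,-80]],[0,[54,-433,30],[0,0,-80]],[0,[54,-433,30],[0,0,-80]],[0,[54,-433,30],[0,0,-80]],[0,[54,-433,30],[0,0,-80]]]'
python3 - <<'E'
from h import *
to(.4245,.244,.28,103)
c=wrist("w1"); np.savez("w1.npz",**c); print(c["camera_matrix"].tolist(),np.round(c["hand_eye"],3).tolist()); print(sensors.read_state()["qpos"])
E
```

```text
clock: 1.23
tool_pos: [0.5474, -0.1713, 0.3114]
ee_rot: [-0.001, 0.979, 0.203, 0.001]
ft_force: [-0.5, -1.0, -0.3]
opening: 0.0851
grip_force: 0.0
clock: 2.48
tool_pos: [0.4259, 0.2428, 0.2812]
ee_rot: [0.0, 0.624, 0.782, -0.0]
ft_force: [-0.0, 0.1, -0.9]
opening: 0.0855
grip_force: 0.0
shift [ 1.5 -1.1  1.2] turn -0.2 tilt [-0. -0. -1.]
[[430.83444187736563, 0.0, 319.5295123025607], [0.0, 430.83444187736563, 240.12409268718304], [0.0, 0.0, 1.0]] [[0.001, 0.944, 0.329, 0.085], [1.0, -0.001, -0.0, -0.0], [0.0, 0.329, -0.944, -0.143], [0.0, 0.0, 0.0, 1.0]]
[-0.10834156  0.30468403 -0.65818403  1.85844996  0.21356344  1.04948292
 -0.62765583]
```

View pics/w1.png

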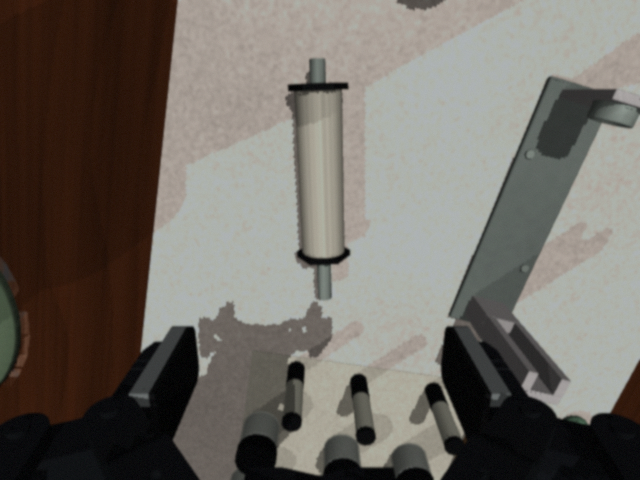

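The wrist view shows the roll centred between the fingers, with its stub tip at (317,59) and pin tip at (324,298). The holder's bare plate edge runs from (550,78) to (452,315).

Run:
```python
from h import *
c=dict(np.load("w1.npz"))
a=plane(c,(317,59),.023);b=plane(c,(324,298),.023); d=a-b; print(a,b,np.linalg.norm(d),np.degrees(np.arctan2(d[1],d[0])))
u=d/np.linalg.norm(d); m=(a-u*.101+b+u*.127)/2; print("mid",m)
to(*m[:2],.005,np.degrees(np.arctan2(d[1],d[0])))
for uv in [(550,78),(452,315)]: print("plate",plane(c,uv,.008))
```

```text
[0.39933361 0.34928226 0.023     ] [0.45676337 0.12799588 0.023     ] 0.22861724222009133 104.5488198337813
mid [0.42478283 0.25122221 0.023     ]
shift [  8.5   0.7 276.3] turn -1.7 tilt [ 0. -0. -1.]
plate [0.6079976  0.38152494 0.008     ]
plate [0.59923167 0.13157739 0.008     ]
```

```bash
python3 -m jog '[[0,[8,1,150],[0,0,-1.7]],[0,[8,1,150],[0,0,-1.7]],[0,[8,1,150],[0,0,-1.7]],[0,[8,1,240],[0,0,-1.7]],[0,[8,1,240],[0,0,-1.7]],[0,[8,1,276],[0,0,-1.7]],[0,[8,1,276],[0,0,-1.7]],[1,[8,1,276],[0,0,-1.7]],[1,[8,1,276],[0,0,-1.7]],[1,[8,1,276],[0,0,-1.7]],[1,[8,1,276],[0,0,-1.7]],[1,[8,1,276],[0,0,-1.7]]]' 80
python3 -m jog '[[1,[0,0,-60],[0,0,0]],[1,[0,0,-120],[0,0,0]],[1,[0,0,-180],[0,0,0]],[1,[0,0,-200],[0,0,0]],[1,[0,0,-200],[0,0,0]]]'
python3 - <<'E'
from h import *
c=wrist("w2"); np.savez("w2.npz",**c); s=sensors.read_state(); print(s["tool_pos"],Rt(s)[:3,:3])
E
```

```text
clock: 4.03
tool_pos: [0.4256, 0.252, 0.0068]
ee_rot: [0.001, 0.611, 0.792, 0.001]
ft_force: [-2.1, -3.4, 19.2]
opening: 0.04
grip_force: 78.0
clock: 4.65
tool_pos: [0.4253, 0.2518, 0.2068]
ee_rot: [0.001, 0.611, 0.792, 0.001]
ft_force: [-0.7, -0.1, -3.9]
opening: 0.0399
grip_force: 84.3
[0.42480406 0.25141864 0.20540726] [[-2.53470801e-01  9.67342561e-01  9.60346109e-04]
 [ 9.67342980e-01  2.53471003e-01 -9.32101373e-05]
 [-3.33586024e-04  9.05358019e-04 -9.99999535e-01]]
```

View pics/w2.png

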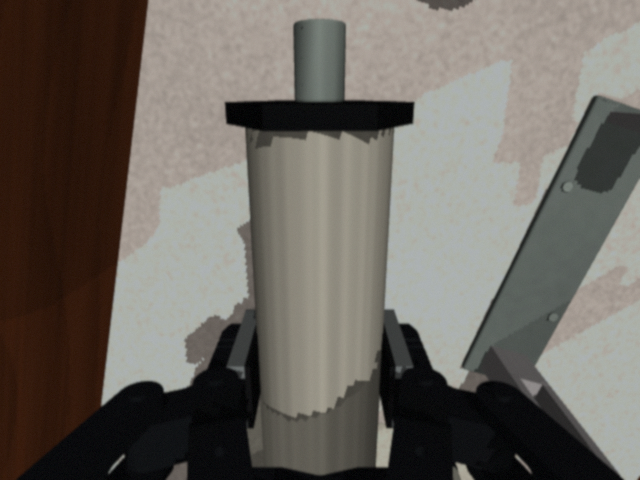

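Firm grip (40 mm, about 84 N) and the roll is straight in the hand: stub centred at col 320, tip edge at row 20. The near plate edge runs from (594,96) to (463,367).

Run:
```python
from h import *
c=dict(np.load("w2.npz")); H=c["hand_eye"]
def tp(uv,z): 
    o,d=ray(c,uv,H); return o+d*(z-o[2])/d[2]
print("tip top edge",tp((320,20),-.023)*1000, "axis",tp((320,20),-.016)*1000, "disc outer",tp((320,101),-.016-.0265)*1000,tp((320,101),-.016-.023)*1000)
for uv in [(594,96),(463,367)]: print("plate",plane(c,uv,.008))
# top view: refine holder from top0: bottom edge fit, slot & cup
t=dict(np.load("top0.npz"))
for n,uv,z in [("cheek TL",(180+288/2.7,170+122/2.7),.14),("cheekTop bracket L outer",(180+289/2.7,170+158/2.7),.14),("br",(180+327/2.7,170+158/2.7),.14),("tr",(180+327/2.7,170+106/2.7),.14),("tl arm in",(180+293/2.7,170+116/2.7),.14),("BR",(180+346/2.7,170+213/2.7),.008),("TR",(180+346/2.7,170+135/2.7),.008),("BL",(180+18/2.7,170+206/2.7),.008),("TL",(180+20/2.7,170+127/2.7),.008)]:
    print(n,plane(t,uv,z))
```

```text
tip top edge [ 1.01327337e+02  4.81829693e-02 -2.30000000e+01] axis [ 1.02289646e+02  5.28960120e-02 -1.60000000e+01] disc outer [ 8.24618084e+01  5.26818671e-02 -4.25000000e+01] [ 8.23799445e+01  5.56516139e-02 -3.90000000e+01]
plate [0.60560846 0.38223625 0.008     ]
plate [0.59679123 0.13073091 0.008     ]
cheek TL [0.63792257 0.15696421 0.14      ]
cheekTop bracket L outer [0.6128416  0.15644586 0.14      ]
br [0.61227947 0.13074659 0.14      ]
tr [0.6485805  0.13028988 0.14      ]
tl arm in [0.64205522 0.15353291 0.14      ]
BR [0.59671798 0.12226067 0.008     ]
TR [0.65920273 0.12128325 0.008     ]
BL [0.60788515 0.37811684 0.008     ]
TL [0.67132242 0.37889275 0.008     ]
```

```bash
python3 - <<'E'
from h import *
to(.50,.16,.27,87.4)
E
python3 -m jog '[[1,[-100,50,-60],[0,0,17.3]],[1,[-110,50,-60],[0,0,17.3]],[1,[-110,50,-60],[0,0,17.3]],[1,[-110,50,-60],[0,0,17.3]],[1,[-110,50,-60],[0,0,17.3]]]'
python3 - <<'E'
from h import *
c=wrist("w3"); np.savez("w3.npz",**c); s=sensors.read_state(); print(s["tool_pos"],Rt(s)[:3,:3])
E
```

```text
shift [-107.5   49.6  -64.5] turn 17.3 tilt [ 0.001 -0.    -1.   ]
clock: 5.32
tool_pos: [0.5, 0.1591, 0.2642]
ee_rot: [-0.001, 0.722, 0.692, -0.001]
ft_force: [0.3, -0.1, -3.5]
opening: 0.0399
grip_force: 84.3
[0.50004214 0.15912069 0.26434801] [[ 4.28658466e-02  9.99079498e-01 -1.63602495e-03]
 [ 9.99080821e-01 -4.28660865e-02 -1.11860133e-04]
 [-1.81887153e-04 -1.62972617e-03 -9.99998655e-01]]
```

View pics/w3.png

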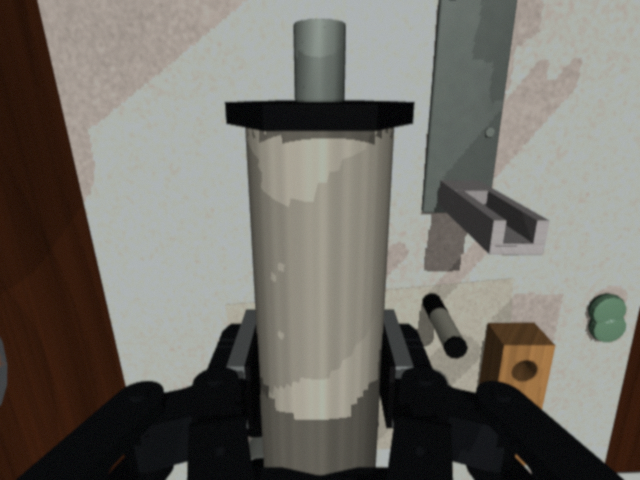

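The cheek top is in plain view around (490–548, 185–255), so I'll zoom in on it.

Run:
```python
import cv2
im=cv2.imread("pics/w3.png")[150:280,400:570]; cv2.imwrite("pics/w3c.png",cv2.resize(im,None,fx=4.5,fy=4.5,interpolation=cv2.INTER_CUBIC))
```

```text
(no output)
```

View pics/w3c.png

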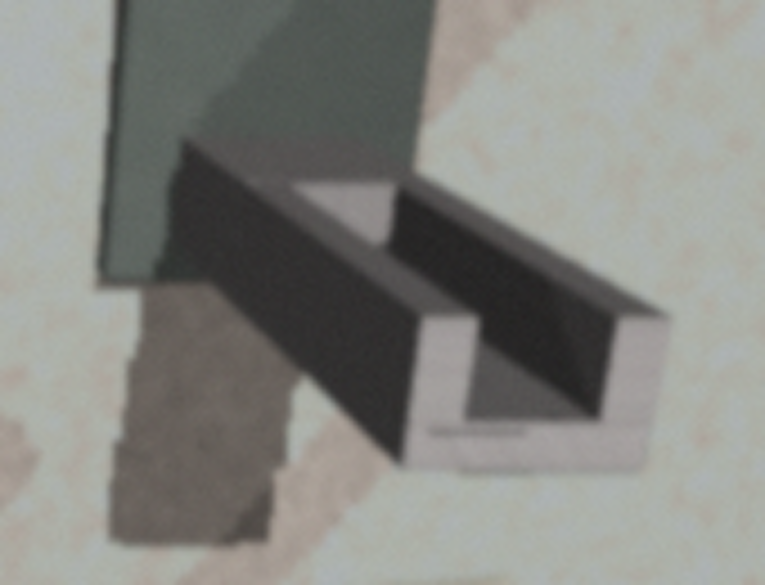

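The zoomed crop gives sharp corners of the cheek's top face: outer (421,316), (670,316), (645,468), (402,466) and slot (478,316), (614,316), (602,420), (466,420).

Run:
```python
from h import *
c=dict(np.load("w3.npz"))
f=lambda u,v,z=.14: plane(c,(400+u/4.5,150+v/4.5),z)[:2]
O=[f(*p) for p in [(421,316),(670,316),(645,468),(402,466)]]; S=[f(*p) for p in [(478,316),(614,316),(602,420),(466,420)]]
print(np.round(O,4).tolist(),np.round(S,4).tolist()); print(f(97,284,.008))
sl=(S[2]+S[3])/2; oc=np.mean(O,0); print("slot back mid",sl,"outer centre",oc, "front slot mid",(S[0]+S[1])/2)
```

```text
[[0.6123, 0.1596], [0.648, 0.1581], [0.6475, 0.1347], [0.6116, 0.1365]] [[0.6205, 0.1592], [0.64, 0.1584], [0.6402, 0.1425], [0.6204, 0.1434]]
[0.59626662 0.12796772]
slot back mid [0.63027877 0.14294787] outer centre [0.62986319 0.14721557] front slot mid [0.63025611 0.15881891]
```

```bash
python3 -m jog '[[1,[60,60,60],[0,0,0]],[1,[100,100,70],[0,0,0]],[1,[124,131,70],[0,0,0]],[1,[124,131,70],[0,0,0]],[1,[124,131,70],[0,0,0]],[1,[124,131,110],[0,0,0]],[1,[124,131,145],[0,0,0]],[1,[124,131,160],[0,0,0]],[1,[124,131,160],[0,0,0]]]'
python3 - <<'E'
from h import *
c=vision.read_camera("scene"); im=c["image"][200:350,290:470,::-1]; cv2.imwrite("pics/s1.png",cv2.resize(im,None,fx=4,fy=4,interpolation=cv2.INTER_CUBIC))
E
```

```text
clock: 6.5
tool_pos: [0.6371, 0.2757, 0.1055]
ee_rot: [-0.0, 0.723, 0.691, -0.0]
ft_force: [-0.0, 0.7, -2.1]
opening: 0.0394
grip_force: 84.1
```

View pics/s1.png

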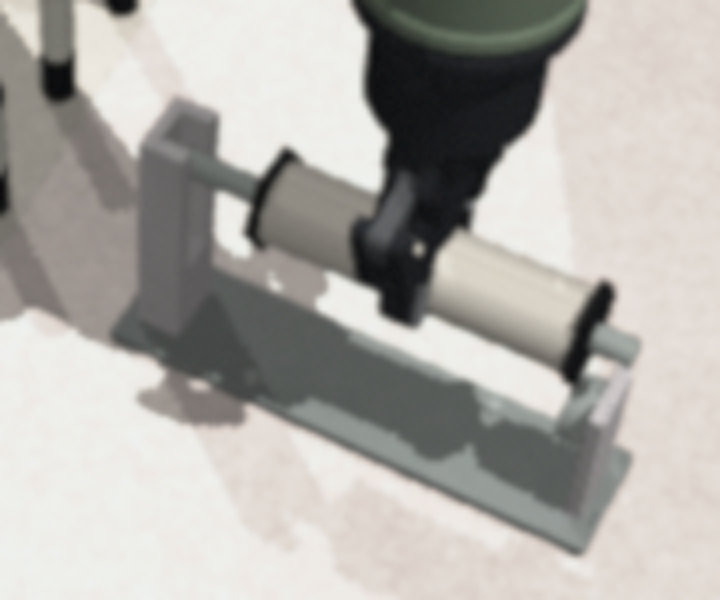

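The pin is inside the slot mouth and the stub is above the cup, with no contact force. Next I press and lower.

```bash
python3 -m jog '[[1,[-10,0,0],[0,0,0]],[1,[-20,0,0],[0,0,0]],[1,[-28,0,0],[0,0,0]],[1,[-33,0,0],[0,0,0]],[1,[-33,0,0],[0,0,0]]]' 110
python3 -m jog '[[1,[0,0,12],[0,0,0]],[1,[0,0,24],[0,0,0]],[1,[0,0,36],[0,0,0]],[1,[0,0,48],[0,0,0]],[1,[0,0,56],[0,0,0]],[1,[0,0,56],[0,0,0]]]'
python3 - <<'E'
from h import *
c=vision.read_camera("scene"); im=c["image"][200:350,290:470,::-1]; cv2.imwrite("pics/s2.png",cv2.resize(im,None,fx=4,fy=4,interpolation=cv2.INTER_CUBIC))
E
```

```text
clock: 7.18
tool_pos: [0.6364, 0.244, 0.1066]
ee_rot: [-0.0, 0.723, 0.691, 0.002]
ft_force: [0.8, 10.9, -2.3]
opening: 0.039
grip_force: 112.1
clock: 7.92
tool_pos: [0.6366, 0.2446, 0.0504]
ee_rot: [-0.0, 0.723, 0.691, 0.002]
ft_force: [-0.6, 11.1, 2.8]
opening: 0.039
grip_force: 113.1
```

View pics/s2.png

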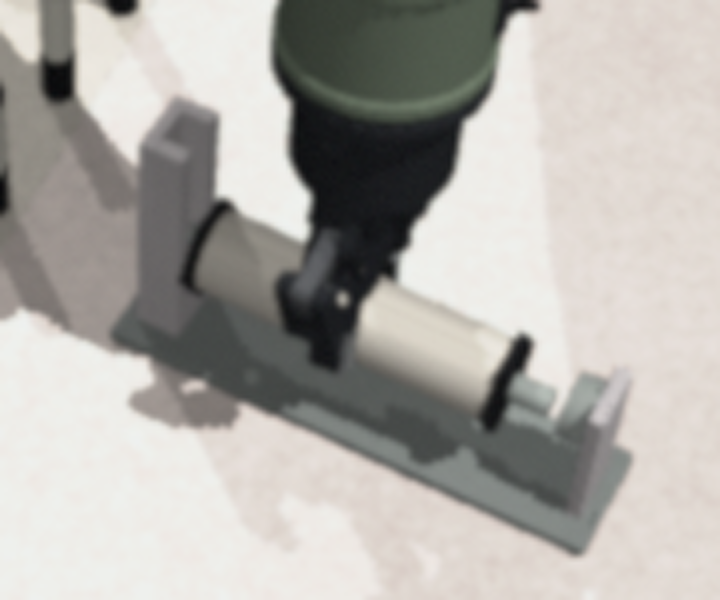

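Pressed with 11 N (about 26 mm) and the stub is just clear of the cup at cup height. I'll slide it home, release and retreat upwards.

```bash
python3 -m jog '[[1,[5,0,0],[0,0,0]],[1,[10,0,0],[0,0,0]],[1,[14,0,1],[0,0,0]],[1,[16,0,2],[0,0,0]],[1,[16,0,2],[0,0,0]]]'
python3 -m jog '[[0.4,[0,0,0],[0,0,0]],[0.2,[0,0,0],[0,0,0]],[0,[0,0,0],[0,0,0]],[0,[0,0,0],[0,0,0]],[0,[0,0,-60],[0,0,0]],[0,[0,0,-120],[0,0,0]],[0,[0,0,-180],[0,0,0]],[0,[-60,0,-200],[0,0,0]],[0,[-120,0,-200],[0,0,0]]]'
python3 - <<'E'
from h import *
s=sensors.read_state();print(s["tool_pos"])
c=vision.read_camera("scene"); im=c["image"][200:350,290:470,::-1]; cv2.imwrite("pics/s3.png",cv2.resize(im,None,fx=4,fy=4,interpolation=cv2.INTER_CUBIC))
E
```

```text
clock: 8.6
tool_pos: [0.6373, 0.2598, 0.0486]
ee_rot: [-0.0, 0.723, 0.691, 0.001]
ft_force: [0.6, 6.1, 0.3]
opening: 0.0391
grip_force: 113.0
clock: 9.72
tool_pos: [0.6316, 0.1385, 0.2492]
ee_rot: [0.001, 0.722, 0.691, 0.001]
ft_force: [0.9, -0.9, -1.3]
opening: 0.0854
grip_force: 0.0
[0.63162011 0.13845869 0.24922401]
```

View pics/s3.png

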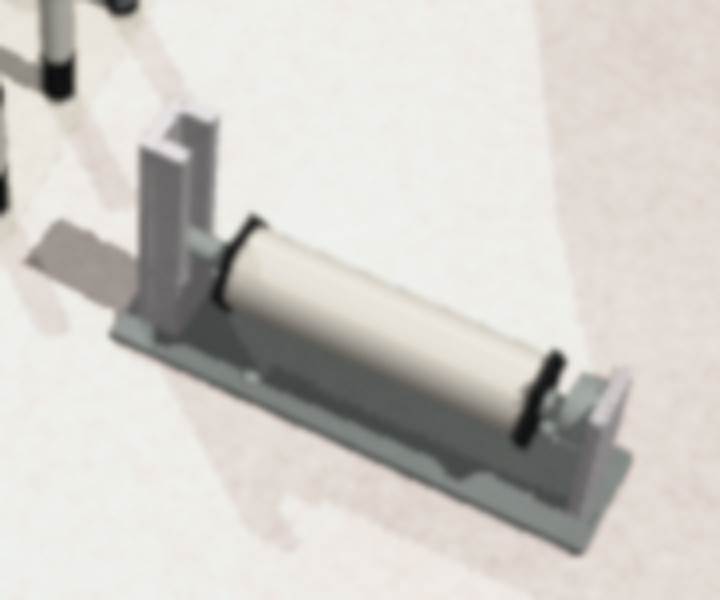

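The released roll sits level, pin in the slot and stub inside the cup; I'll verify numerically from the top camera. Then on to the markers and a near view of the block and jars.

```bash
python3 -m jog '[[0,[-60,-10,-30],[0,0,0]],[0,[-120,-20,-30],[0,0,0]],[0,[-180,-31,-30],[0,0,0]],[0,[-200,-31,-30],[0,0,0]],[0,[-200,-31,-30],[0,0,0]]]'
python3 - <<'E'
from h import *
c=wrist("w4"); np.savez("w4.npz",**c); s=sensors.read_state(); print(s["tool_pos"])
t=vision.read_camera("top"); np.savez("top1.npz",**t)
im=t["image"][:,:,::-1]; a=cv2.resize(im[190:260,170:330],None,fx=4,fy=4,interpolation=cv2.INTER_CUBIC)
w=c["image"][:,:,::-1]; 
cv2.imwrite("pics/mix.png",np.vstack([a,w[:320]]))
E
```

```text
clock: 10.4
tool_pos: [0.5911, -0.0611, 0.2773]
ee_rot: [0.0, 0.724, 0.69, -0.0]
ft_force: [0.4, 0.8, -0.0]
opening: 0.085
grip_force: 0.0
[ 0.59128441 -0.05922655  0.27733778]
```

View pics/mix.png

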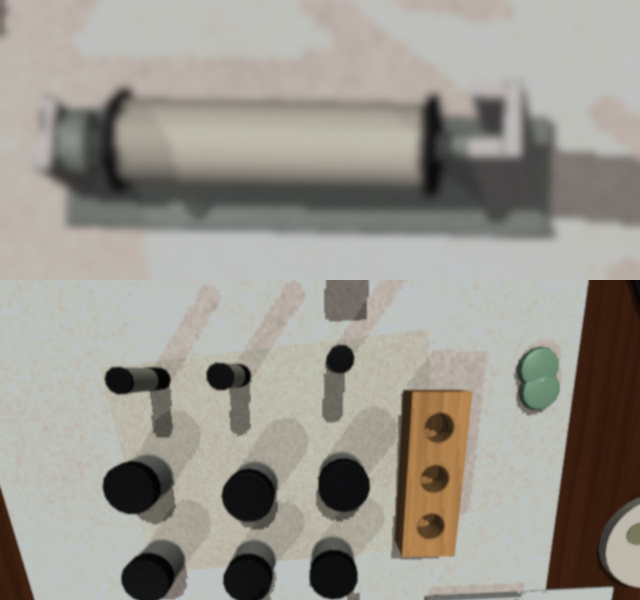

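The top crop shows the roll seated, discs at about x=106..440. The wrist view shows the three marker tops at (120,101), (220,96) and (340,78), the bores at (439,148), (434,199) and (430,245), and all six lids.

Run:
```python
from h import *
t=dict(np.load("top1.npz")); c=dict(np.load("w4.npz"))
L=plane(t,(170+107/4,190+140/4),.062);R=plane(t,(170+439/4,190+145/4),.062); mid=(L+R)/2
h=np.array([.6348,.2524]); d=np.array([.0436,.999]); print("roll",L,R,"y in holder", (mid[:2]-h)@d, np.linalg.norm(L-R), "holder centre(top) .6338,.2501")
for uv in [(439,148),(434,199),(430,245)]: print("bore wrist",plane(c,uv,.045)[:2])
# bores: dark blobs inside block in both
for im,cc,roi in [(c["image"],c,(380,100,490,290)),(t["image"],t,(362,183,442,213))]:
    g=cc["image"].astype(int); x0,y0,x1,y1=roi; sub=g[y0:y1,x0:x1]; wood=(sub[...,0]-sub[...,2]>40)&(sub[...,0]>120)
    cn,_=cv2.findContours(wood.astype(np.uint8),cv2.RETR_CCOMP,cv2.CHAIN_APPROX_NONE)
    big=max(cn,key=cv2.contourArea); r=cv2.minAreaRect(big); print("rect",[np.round(plane(cc,p+[x0,y0],.045)[:2],4).tolist() for p in cv2.boxPoints(r)], np.round(plane(cc,np.array(r[0])+[x0,y0],.045)[:2],4))
    for k in cn:
        if 25<cv2.contourArea(k)<1500: (e,sz,a)=cv2.fitEllipse(k); print("  bore",np.round(plane(cc,np.array(e)+[x0,y0],.045)[:2],4),np.round(sz,1))
for uv in [(340,78),(220,96),(120,101)]: print("marker wrist",plane(c,uv,.09)[:2])
for uv in [(355.9,234.1),(361.1,279.6),(362.6,318.9)]: print("marker top",plane(t,uv,.09)[:2])
for uv in [(132,207),(249,214),(344,204),(148,297),(248,297),(333,294)]: print("jar wrist",plane(c,uv,.056)[:2])
```

```text
roll [0.64100735 0.34327117 0.062     ] [0.63480347 0.17692013 0.062     ] y in holder 0.007823353222373182 0.16646668240135673 holder centre(top) .6338,.2501
bore wrist [ 0.6954302  -0.02856261]
bore wrist [ 0.69294316 -0.0733964 ]
bore wrist [ 0.6909946  -0.11705266]
rect [[0.6651, -0.1472], [0.6719, 0.0063], [0.7218, 0.0008], [0.7221, -0.1539]] [ 0.6953 -0.0684]
  bore [ 0.6922 -0.1181] [24.  28.4]
  bore [ 0.6942 -0.0726] [26.9 29.3]
  bore [ 0.6958 -0.0273] [29.2 30.6]
rect [[0.6724, 0.0016], [0.7229, -0.0015], [0.7178, -0.1148], [0.6673, -0.1105]] [ 0.695  -0.0563]
  bore [ 0.6948 -0.0552] [25.6 64.9]
  bore [ 0.6949 -0.0754] [10.7 12.7]
  bore [ 0.6966 -0.0305] [11.4 12.5]
marker wrist [0.61023786 0.0307656 ]
marker wrist [0.52267068 0.02265496]
marker wrist [0.44933221 0.02267309]
marker top [0.60976357 0.02705468]
marker top [0.52149628 0.02039634]
marker top [0.44814433 0.02043441]
jar wrist [ 0.42716618 -0.06522343]
jar wrist [ 0.52848869 -0.0763806 ]
jar wrist [ 0.6120033 -0.071309 ]
jar wrist [ 0.4255273  -0.15245292]
jar wrist [ 0.51934917 -0.15691229]
jar wrist [ 0.5992161  -0.15758319]
```

Run:
```python
from h import *
for p in [(.6102,.0308,.048),(.5227,.0227,.048),(.4493,.0227,.048)]: to(*p,87.6)
print("bores")
for p in [(.6958,-.0275,.058),(.6938,-.0728,.058),(.6918,-.1178,.058)]: to(*p,87.6)
print(sensors.read_state()["tool_pos"])
```

```text
shift [ 89.6  14.8 229.4] turn -0.1 tilt [ 0.     0.001 -1.   ]
shift [ 77.6 -72.2 229.4] turn -0.1 tilt [ 0.     0.001 -1.   ]
shift [  74.3 -145.6  229.4] turn -0.1 tilt [ 0.     0.001 -1.   ]
bores
shift [ 35.1 102.9 219.3] turn -0.1 tilt [ 0.     0.001 -1.   ]
shift [-10.2 102.9 219.3] turn -0.1 tilt [ 0.     0.001 -1.   ]
shift [-55.2 102.9 219.3] turn -0.1 tilt [ 0.     0.001 -1.   ]
[ 0.59140089 -0.05816522  0.27731476]
```

```bash
python3 -m jog '[[0.4,[50,10,50],[0,0,0]],[0.4,[90,15,100],[0,0,0]],[0.4,[90,15,130],[0,0,0]],[0.4,[90,15,170],[0,0,0]],[0.4,[90,15,210],[0,0,0]],[0.4,[90,15,229],[0,0,0]],[0.4,[90,15,229],[0,0,0]],[1,[90,15,229],[0,0,0]],[1,[90,15,229],[0,0,0]],[1,[90,15,229],[0,0,0]],[1,[90,15,229],[0,0,0]]]' 30
python3 -m jog '[[1,[0,0,-60],[0,0,0]],[1,[0,0,-80],[0,0,0]],[1,[-20,45,-80],[0,0,0]],[1,[-55,88,-80],[0,0,0]],[1,[-55,88,-80],[0,0,0]],[1,[-55,88,-80],[0,0,0]]]'
python3 - <<'E'
from h import *
c=wrist("w5"); np.savez("w5.npz",**c); s=sensors.read_state(); print(s["tool_pos"])
to(.6958,-.0275,.058,87.6)
E
```

```text
clock: 11.88
tool_pos: [0.6113, 0.0302, 0.0498]
ee_rot: [0.001, 0.723, 0.691, 0.001]
ft_force: [-0.5, 0.3, 8.5]
opening: 0.0192
grip_force: 29.3
clock: 12.62
tool_pos: [0.6954, -0.0286, 0.1282]
ee_rot: [-0.0, 0.723, 0.691, 0.0]
ft_force: [-0.1, 0.9, 0.0]
opening: 0.0193
grip_force: 29.6
[ 0.69533252 -0.0280343   0.12841807]
shift [ 0.5  0.5 70.4] turn -0.1 tilt [-0.  0. -1.]
```

View pics/w5.png

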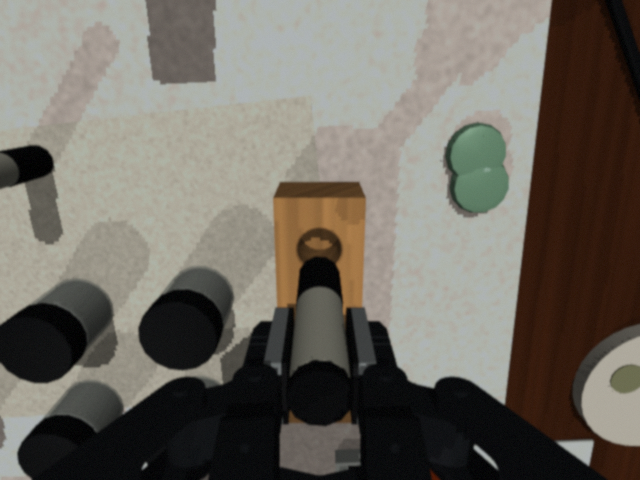

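The marker hangs straight over the block, its lower end edge at about (320,257), and the first bore is at (320,247) just ahead of it.

Run:
```python
from h import *
c=dict(np.load("w5.npz")); H=c["hand_eye"]
def tp(uv,z): 
    o,d=ray(c,uv,H); return (o+d*(z-o[2])/d[2])*1000
print("edge",tp((320,257),.0498),"top edge near", tp((320,422),-.0402),"bore",tp((319,247),.1284-.045))
g=c["image"].astype(int); x0,y0,x1,y1=290,222,350,275; s=g[y0:y1,x0:x1]; m=~((s[...,0]-s[...,2]>40)&(s[...,0]>120)); cols=np.where(m[247-y0])[0]; rows=np.where(m[:,30])[0]; print("bore cols",cols.min()+x0,cols.max()+x0,"top row",rows.min()+y0)
print(tp((320,rows.min()+y0),.1284-.045), tp((cols.min()+x0,247),.0834),tp((cols.max()+x0,247),.0834))
print([np.round(tp(p,.0834),1).tolist() for p in [(275,196),(364,196)]])
```

```text
edge [ 8.89238852  0.27314459 49.8       ] top edge near [ -8.26118488   0.190254   -40.2       ] bore [ 1.68293569 -0.24109067 83.4       ]
bore cols 296 341 top row 227
[13.42016028  0.30612789 83.4       ] [  1.67404171 -13.12019169  83.4       ] [ 1.69144307 12.07818227 83.4       ]
[[30.9, -23.9, 83.4], [30.9, 23.9, 83.4]]
```

```bash
python3 -m jog '[[1,[1.5,0,0],[0,0,0]],[1,[1.5,0,25],[0,0,0]],[1,[1.5,0,40],[0,0,0]],[1,[1.5,0,48],[0,0,0]],[1,[1.5,0,48],[0,0,0]]]'
python3 -m jog '[[1,[0,0,10],[0,0,0]],[1,[0,0,20],[0,0,0]],[1,[0,0,20],[0,0,0]]]'
```

```text
clock: 13.3
tool_pos: [0.6957, -0.0271, 0.0801]
ee_rot: [-0.0, 0.723, 0.691, -0.0]
ft_force: [-0.5, 0.2, -0.3]
opening: 0.0192
grip_force: 29.6
clock: 13.68
tool_pos: [0.6957, -0.0273, 0.0596]
ee_rot: [-0.0, 0.723, 0.691, -0.0]
ft_force: [-0.4, -0.5, -0.0]
opening: 0.0195
grip_force: 29.5
```

```bash
python3 -m jog '[[0.6,[0,0,0],[0,0,0]],[0.6,[0,0,0],[0,0,0]],[0.5,[0,0,-50],[0,0,0]],[0.5,[0,0,-100],[0,0,0]],[0.4,[15,-60,-100],[0,0,0]],[0.4,[30,-120,-100],[0,0,0]],[0.4,[42,-175,-80],[0,0,0]],[0.4,[42,-175,-80],[0,0,0]],[0.4,[42,-175,-40],[0,0,0]],[0.4,[42,-175,0],[0,0,0]],[0.4,[42,-175,10],[0,0,0]],[0.4,[42,-175,10],[0,0,0]]]'
python3 -m jog '[[1,[0,0,0],[0,0,0]],[1,[0,0,0],[0,0,0]],[1,[0,0,0],[0,0,0]],[1,[0,0,-50],[0,0,0]],[1,[0,0,-80],[0,0,0]],[1,[-20,60,-80],[0,0,0]],[1,[-50,115,-80],[0,0,0]],[1,[-87,174,-80],[0,0,0]],[1,[-87,174,-80],[0,0,0]],[1,[-87,174,-80],[0,0,0]]]'
python3 - <<'E'
from h import *
c=wrist("w6"); np.savez("w6.npz",**c); s=sensors.read_state(); z=s["tool_pos"][2];print(s["tool_pos"])
H=c["hand_eye"]
cv2.imwrite("pics/w6.png",c["image"][200:450,200:440,::-1].repeat(2,0).repeat(2,1))
E
```

```text
clock: 15.18
tool_pos: [0.5233, 0.0227, 0.0506]
ee_rot: [-0.0, 0.723, 0.691, -0.0]
ft_force: [-0.5, 0.2, 0.3]
opening: 0.0512
grip_force: 0.0
clock: 16.42
tool_pos: [0.6925, -0.0721, 0.13]
ee_rot: [-0.0, 0.723, 0.691, -0.0]
ft_force: [0.3, 0.7, -0.6]
opening: 0.019
grip_force: 29.8
[ 0.69215673 -0.07134346  0.13031865]
```

View pics/w6.png

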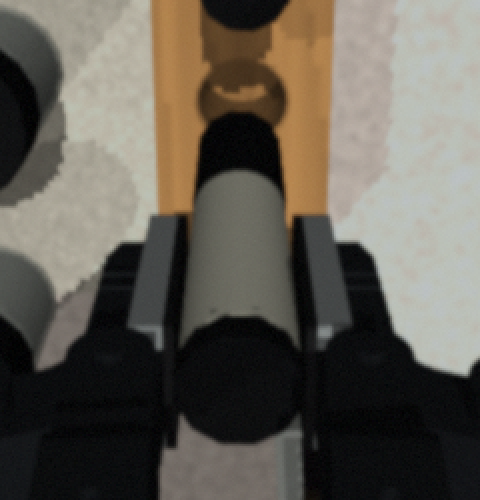

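The second bore is slightly ahead (centre col 321) of the marker's lower end (col 319). I'll insert with a small correction.

```bash
python3 -m jog '[[1,[1,1.3,0],[0,0,0]],[1,[1,1.3,25],[0,0,0]],[1,[1,1.3,40],[0,0,0]],[1,[1,1.3,48],[0,0,0]],[1,[1,1.3,58],[0,0,0]],[1,[1,1.3,69],[0,0,0]],[1,[1,1.3,69],[0,0,0]]]'
python3 - <<'E'
from h import *
to(.4493,.0227,.05,87.6); to(.6919,-.1172,.13,87.6)
E
```

```text
clock: 17.35
tool_pos: [0.6941, -0.0712, 0.0607]
ee_rot: [-0.0, 0.723, 0.691, -0.0]
ft_force: [-0.3, -0.4, -0.3]
opening: 0.0194
grip_force: 29.7
shift [  82.8 -248.8   10.7] turn -0.2 tilt [-0.  0. -1.]
shift [-46.1  -0.2 -69.3] turn -0.2 tilt [-0.  0. -1.]
```

```bash
python3 -m jog '[[0.6,[0,0,0],[0,0,0]],[0.6,[0,0,0],[0,0,0]],[0.5,[0,0,-50],[0,0,0]],[0.5,[0,0,-100],[0,0,0]],[0.4,[20,-60,-100],[0,0,0]],[0.4,[40,-120,-100],[0,0,0]],[0.4,[60,-180,-100],[0,0,0]],[0.4,[82,-240,-90],[0,0,0]],[0.4,[82,-249,-80],[0,0,0]],[0.4,[82,-249,-40],[0,0,0]],[0.4,[82,-249,0],[0,0,0]],[0.4,[82,-249,10],[0,0,0]]]'
python3 -m jog '[[0.4,[0,0,0],[0,0,0]],[1,[0,0,0],[0,0,0]],[1,[0,0,0],[0,0,0]],[1,[0,0,0],[0,0,0]],[1,[0,0,-50],[0,0,0]],[1,[0,0,-80],[0,0,0]],[1,[-30,60,-80],[0,0,0]],[1,[-60,120,-80],[0,0,0]],[1,[-90,180,-80],[0,0,0]],[1,[-128,240,-80],[0,0,0]],[1,[-128,249,-80],[0,0,0]],[1,[-128,249,-80],[0,0,0]]]'
python3 - <<'E'
from h import *
c=wrist(); np.savez("w7.npz",**c); s=sensors.read_state(); print(s["tool_pos"])
cv2.imwrite("pics/w7.png",c["image"][200:450,200:440,::-1].repeat(2,0).repeat(2,1)); to(.6919,-.1172,.13,87.6)
E
```

```text
clock: 18.85
tool_pos: [0.4482, 0.022, 0.05]
ee_rot: [-0.001, 0.723, 0.691, -0.001]
ft_force: [0.4, 1.4, 0.9]
opening: 0.0513
grip_force: 0.0
clock: 20.35
tool_pos: [0.693, -0.1184, 0.1308]
ee_rot: [-0.0, 0.723, 0.69, 0.0]
ft_force: [-0.9, 0.7, -0.5]
opening: 0.0193
grip_force: 29.7
[ 0.69207758 -0.11737885  0.13091786]
shift [ 0.2 -0.2  0.9] turn -0.2 tilt [-0.001  0.001 -1.   ]
```

View pics/w7.png

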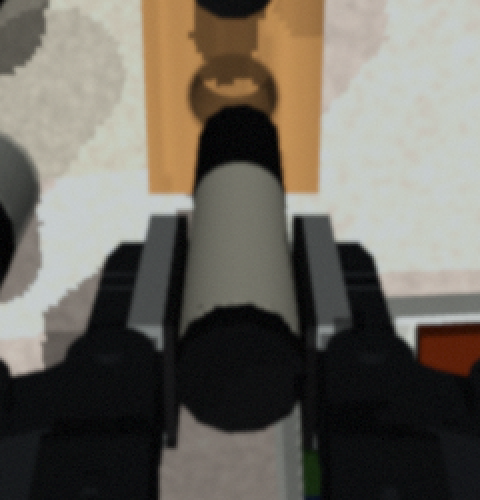

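The third bore is centred at crop col 233, versus 239 for the marker's lower end, so it needs a −1.3 mm sideways correction. That was my last allowed view; the rest will be numeric.

```bash
python3 -m jog '[[1,[0.4,-1.3,0],[0,0,0]],[1,[0.4,-1.3,25],[0,0,0]],[1,[0.4,-1.3,40],[0,0,0]],[1,[0.4,-1.3,48],[0,0,0]],[1,[0.4,-1.3,58],[0,0,0]],[1,[0.4,-1.3,69],[0,0,0]],[1,[0.4,-1.3,70],[0,0,0]]]'
```

```text
clock: 21.28
tool_pos: [0.6907, -0.1169, 0.0607]
ee_rot: [-0.0, 0.723, 0.691, -0.0]
ft_force: [-0.5, -2.7, 6.2]
opening: 0.0191
grip_force: 30.7
```

```bash
python3 -m jog '[[0.6,[0,0,0],[0,0,0]],[0.6,[0,0,0],[0,0,0]],[0.5,[0,0,-50],[0,0,0]],[0.5,[0,0,-100],[0,0,0]],[0.2,[-50,-40,-140],[0,0,87.6]],[0.2,[-100,-80,-140],[0,0,87.6]],[0.2,[-150,-120,-140],[0,0,87.6]],[0.2,[-187,-162,-140],[0,0,87.6]],[0.2,[-187,-162,-140],[0,0,87.6]],[0.2,[-187,-162,-140],[0,0,87.6]],[0.2,[-187,-162,-140],[0,0,87.6]],[0.2,[-187,-162,-140],[0,0,87.6]]]'
cat >> h.py <<'E'
def look():
    t=vision.read_camera("top"); np.savez("last.npz",**t)
    for p,uv,st in jars(t):
        if .35<p[0]<.66 and -.41<p[1]<.05: print("jar",round(p[0]+.0025,4),round(p[1]+.005,4),st)
    return t
E
python3 - <<'E'
from h import *
t=look(); s=sensors.read_state(); print(s["qpos"]); to(.52,-.3,.2,0)
# marker tops in the block
for ce,st in blobs(t["image"].max(2)<60,30,200):
    p=plane(t,ce,.098)
    if .6<p[0]<.75 and -.2<p[1]<.05: print("marker",p,st)
# caddy rim brightness profile: bright rim outline
g=t["image"].astype(int); print(g[285,480:575].mean(1).round().tolist()); print(g[225:345,510].mean(1).round().tolist())
E
```

```text
clock: 22.78
tool_pos: [0.5206, -0.296, 0.2014]
ee_rot: [-0.0, 1.0, 0.01, 0.0]
ft_force: [0.7, 0.1, -0.4]
opening: 0.0687
grip_force: 0.0
jar 0.6131 -0.0712 [24, 23, 398]
jar 0.6009 -0.1583 [24, 22, 409]
jar 0.5285 -0.0766 [24, 22, 411]
jar 0.5194 -0.1581 [25, 22, 429]
jar 0.4265 -0.0646 [24, 22, 428]
jar 0.4246 -0.153 [25, 22, 449]
[ 0.53082309  0.51529782 -0.16108614  1.69662372  0.09770838  0.93723795
 -1.22841315]
shift [-0.8  4.1  1.4] turn 0.6 tilt [ 0.  0. -1.]
marker [ 0.69029172 -0.02971115  0.098     ] [380 186   8  16  86]
marker [ 0.6883628  -0.07283885  0.098     ] [401 186  10  17  91]
marker [ 0.68714246 -0.11731417  0.098     ] [425 187   9  15  75]
marker [ 0.6495835  -0.06957743  0.098     ] [381 211  54   3 132]
[155.0, 154.0, 155.0, 156.0, 156.0, 150.0, 135.0, 115.0, 99.0, 95.0, 112.0, 141.0, 150.0, 136.0, 136.0, 154.0, 166.0, 170.0, 170.0, 170.0, 170.0, 170.0, 170.0, 169.0, 169.0, 169.0, 169.0, 170.0, 170.0, 169.0, 169.0, 169.0, 170.0, 169.0, 168.0, 164.0, 161.0, 159.0, 158.0, 157.0, 149.0, 128.0, 106.0, 95.0, 109.0, 137.0, 155.0, 158.0, 161.0, 166.0, 168.0, 169.
[... 430 characters left out ...]
 159.0, 159.0, 161.0, 163.0, 166.0, 167.0, 167.0, 167.0, 167.0, 167.0, 167.0, 167.0, 167.0, 168.0, 169.0, 168.0, 166.0, 162.0, 159.0, 158.0, 160.0, 163.0, 162.0, 149.0, 137.0, 149.0, 164.0, 169.0, 169.0, 169.0, 170.0, 169.0, 169.0, 170.0, 170.0, 169.0, 170.0, 170.0, 170.0, 169.0, 169.0, 170.0, 170.0, 169.0, 169.0, 170.0, 169.0, 169.0, 170.0, 169.0, 165.0, 161.0, 159.0, 158.0, 159.0, 162.0, 164.0, 160.0, 154.0, 157.0, 165.0, 169.0, 170.0, 170.0, 170.0, 170.0, 170.0, 170.0, 170.0, 170.0, 170.0, 170.0, 169.0, 170.0, 170.0, 170.0, 170.0, 170.0, 170.0, 169.0, 170.0, 169.0, 170.0, 169.0, 165.0, 161.0, 159.0, 158.0, 158.0, 154.0, 145.0, 140.0, 150.0, 151.0, 146.0, 157.0, 166.0, 168.0, 169.0, 170.0]
```

Markers are confirmed in the bores. Now the first jar.

```bash
python3 -m jog '[[0.2,[40,-50,20],[0,0,0]],[0.2,[60,-100,60],[0,0,0]],[0.2,[82,-137,90],[0,0,0]],[0.2,[82,-137,110],[0,0,0]],[0.2,[82,-137,140],[0,0,0]],[0.2,[82,-137,170],[0,0,0]],[0.2,[82,-137,179],[0,0,0]],[0.2,[82,-137,179],[0,0,0]],[1,[82,-137,179],[0,0,0]],[1,[82,-137,179],[0,0,0]],[1,[82,-137,179],[0,0,0]]]' 40
python3 -m jog '[[1,[0,0,-50],[0,0,0]],[1,[0,0,-100],[0,0,0]],[1,[-5,60,-105],[0,0,0]],[1,[-10,120,-105],[0,0,0]],[1,[-20,180,-105],[0,0,0]],[1,[-20,195,-100],[0,0,0]],[1,[-20,195,-80],[0,0,0]],[1,[-20,195,-50],[0,0,0]],[1,[-20,195,-20],[0,0,0]],[1,[-20,195,-8],[0,0,0]],[1,[-20,195,-6],[0,0,0]],[1,[-20,195,-6],[0,0,0]]]'
```

```text
clock: 24.2
tool_pos: [0.5997, -0.1576, 0.0238]
ee_rot: [0.0, 1.0, 0.013, 0.001]
ft_force: [-1.5, -0.4, 7.2]
opening: 0.0448
grip_force: 40.2
clock: 25.7
tool_pos: [0.5845, -0.3519, 0.0285]
ee_rot: [-0.0, 1.0, 0.013, 0.0]
ft_force: [-0.7, -0.1, -0.8]
opening: 0.045
grip_force: 43.2
```

```bash
cat > chk.py <<'E'
import sys; from h import *
t=vision.read_camera("top"); js=[(p[0]+.0025,p[1]+.005) for p,_,_ in jars(t)]; js=[j for j in js if .35<j[0]<.66 and -.42<j[1]<.08]
print("jars",np.round(js,3).tolist())
e=np.array([float(a) for a in sys.argv[1:3]]); sys.exit(0 if min(np.linalg.norm(np.array(js)-e,axis=1))<.006 else 1)
E
python3 -m jog '[[0.3,[0,0,0],[0,0,0]],[0.3,[0,0,0],[0,0,0]],[0.2,[0,0,-50],[0,0,0]],[0.2,[0,0,-100],[0,0,0]],[0.2,[0,0,-100],[0,0,0]]]'
python3 - <<'E'
from h import *
to(.5194,-.1575,.022,1); to(.513,-.354,.028,1)
E
python3 chk.py .5194 -.1581 && echo ok
```

```text
clock: 26.32
tool_pos: [0.5859, -0.3538, 0.1327]
ee_rot: [0.002, 1.0, 0.013, 0.003]
ft_force: [-0.2, 0.5, -0.7]
opening: 0.0684
grip_force: 0.0
shift [ -62.1 -198.3  109.7] turn 0.5 tilt [ 0.006 -0.003 -1.   ]
shift [-73.5  -2.  104.3] turn 0.5 tilt [ 0.006 -0.003 -1.   ]
jars [[0.613, -0.071], [0.528, -0.077], [0.519, -0.158], [0.426, -0.065], [0.425, -0.153]]
ok
```

```bash
python3 -m jog '[[0.2,[-20,-60,0],[0,0,0]],[0.2,[-40,-120,0],[0,0,0]],[0.2,[-60,-180,10],[0,0,0]],[0.2,[-62,-198,20],[0,0,0]],[0.2,[-62,-198,50],[0,0,0]],[0.2,[-62,-198,90],[0,0,0]],[0.2,[-62,-198,110],[0,0,0]],[0.2,[-62,-198,110],[0,0,0]],[1,[-62,-198,110],[0,0,0]],[1,[-62,-198,110],[0,0,0]],[1,[-62,-198,110],[0,0,0]]]' 40
python3 -m jog '[[1,[0,0,-50],[0,0,0]],[1,[0,0,-100],[0,0,0]],[1,[-5,60,-105],[0,0,0]],[1,[-10,120,-105],[0,0,0]],[1,[-11,180,-105],[0,0,0]],[1,[-11,196,-100],[0,0,0]],[1,[-11,196,-80],[0,0,0]],[1,[-11,196,-50],[0,0,0]],[1,[-11,196,-20],[0,0,0]],[1,[-11,196,-8],[0,0,0]],[1,[-11,196,-6],[0,0,0]],[1,[-11,196,-6],[0,0,0]]]'
python3 -m jog '[[0.3,[0,0,0],[0,0,0]],[0.3,[0,0,0],[0,0,0]],[0.2,[0,0,-50],[0,0,0]],[0.2,[0,0,-100],[0,0,0]],[0.2,[0,0,-100],[0,0,0]]]'
python3 - <<'E'
from h import *
to(.4246,-.1530,.022,1); to(.443,-.354,.028,1)
E
python3 chk.py .4246 -.153 && echo ok
```

```text
clock: 27.75
tool_pos: [0.5174, -0.1565, 0.0192]
ee_rot: [0.0, 1.0, 0.013, 0.001]
ft_force: [-0.7, -0.1, 7.7]
opening: 0.045
grip_force: 41.2
clock: 29.25
tool_pos: [0.5114, -0.3519, 0.0245]
ee_rot: [-0.0, 1.0, 0.013, 0.0]
ft_force: [-0.7, 0.9, -1.4]
opening: 0.0449
grip_force: 43.0
clock: 29.88
tool_pos: [0.5127, -0.3537, 0.1284]
ee_rot: [0.002, 1.0, 0.013, 0.003]
ft_force: [0.3, -0.0, -0.1]
opening: 0.0683
grip_force: 0.0
shift [ -83.6 -203.2  105.3] turn 0.5 tilt [ 0.005 -0.003 -1.   ]
shift [-70.3  -1.8 100. ] turn 0.5 tilt [ 0.005 -0.003 -1.   ]
jars [[0.613, -0.071], [0.586, -0.351], [0.528, -0.076], [0.426, -0.065], [0.425, -0.153]]
ok
```

```bash
python3 -m jog '[[0.2,[-25,-60,0],[0,0,0]],[0.2,[-50,-120,0],[0,0,0]],[0.2,[-80,-180,10],[0,0,0]],[0.2,[-83,-203,20],[0,0,0]],[0.2,[-83,-203,50],[0,0,0]],[0.2,[-83,-203,85],[0,0,0]],[0.2,[-83,-203,102],[0,0,0]],[0.2,[-83,-203,102],[0,0,0]],[1,[-83,-203,102],[0,0,0]],[1,[-83,-203,102],[0,0,0]],[1,[-83,-203,102],[0,0,0]]]' 40
python3 -m jog '[[1,[0,0,-50],[0,0,0]],[1,[0,0,-100],[0,0,0]],[1,[5,60,-105],[0,0,0]],[1,[10,120,-105],[0,0,0]],[1,[13,180,-105],[0,0,0]],[1,[13,201,-100],[0,0,0]],[1,[13,201,-80],[0,0,0]],[1,[13,201,-50],[0,0,0]],[1,[13,201,-20],[0,0,0]],[1,[13,201,-8],[0,0,0]],[1,[13,201,-6],[0,0,0]],[1,[13,201,-6],[0,0,0]]]'
python3 -m jog '[[0.3,[0,0,0],[0,0,0]],[0.3,[0,0,0],[0,0,0]],[0.2,[0,0,-50],[0,0,0]],[0.2,[0,0,-100],[0,0,0]],[0.2,[0,0,-100],[0,0,0]]]'
python3 - <<'E'
from h import *
to(.6131,-.0705,.022,1); to(.583,-.278,.028,1)
E
python3 chk.py .613 -.071 && echo ok
```

```text
clock: 31.3
tool_pos: [0.4231, -0.1519, 0.023]
ee_rot: [0.0, 1.0, 0.013, 0.001]
ft_force: [-2.5, 0.6, 9.6]
opening: 0.0449
grip_force: 41.4
clock: 32.8
tool_pos: [0.4414, -0.3526, 0.0291]
ee_rot: [0.0, 1.0, 0.013, 0.0]
ft_force: [-0.3, -0.9, -1.4]
opening: 0.0449
grip_force: 42.2
clock: 33.42
tool_pos: [0.4425, -0.3536, 0.1322]
ee_rot: [0.002, 1.0, 0.013, 0.002]
ft_force: [0.8, -0.1, -0.5]
opening: 0.0681
grip_force: 0.0
shift [ 177.1 -279.1  110. ] turn 0.5 tilt [ 0.005 -0.004 -1.   ]
shift [141.8 -72.4 104.6] turn 0.5 tilt [ 0.005 -0.004 -1.   ]
jars [[0.613, -0.071], [0.586, -0.351], [0.528, -0.076], [0.514, -0.351], [0.426, -0.065]]
ok
```

```bash
python3 -m jog '[[0.2,[30,-50,0],[0,0,0]],[0.2,[60,-100,0],[0,0,0]],[0.2,[95,-150,0],[0,0,0]],[0.2,[125,-200,0],[0,0,0]],[0.2,[160,-250,0],[0,0,0]],[0.2,[177,-279,10],[0,0,0]],[0.2,[177,-279,20],[0,0,0]],[0.2,[177,-279,50],[0,0,0]],[0.2,[177,-279,90],[0,0,0]],[0.2,[177,-279,107],[0,0,0]],[0.2,[177,-279,107],[0,0,0]]]' 40
python3 -m jog '[[1,[0,0,0],[0,0,0]],[1,[0,0,0],[0,0,0]],[1,[0,0,0],[0,0,0]],[1,[0,0,-50],[0,0,0]],[1,[0,0,-100],[0,0,0]],[1,[-10,60,-105],[0,0,0]],[1,[-20,120,-105],[0,0,0]],[1,[-35,180,-105],[0,0,0]],[1,[-35,206,-105],[0,0,0]],[1,[-35,206,-105],[0,0,0]]]'
python3 - <<'E'
from h import *
to(.583,-.278,.028,1)
E
```

```text
clock: 34.85
tool_pos: [0.6099, -0.0694, 0.0203]
ee_rot: [0.0, 1.0, 0.013, -0.001]
ft_force: [0.3, -0.0, 0.2]
opening: 0.0683
grip_force: 0.0
clock: 36.1
tool_pos: [0.5805, -0.2785, 0.127]
ee_rot: [0.001, 1.0, 0.011, 0.0]
ft_force: [0.6, 0.3, -1.1]
opening: 0.0448
grip_force: 41.9
shift [ 2.5 -0.5 99. ] turn 0.3 tilt [ 0.001 -0.001 -1.   ]
```

```bash
python3 -m jog '[[1,[3,0,30],[0,0,0]],[1,[3,0,60],[0,0,0]],[1,[3,0,85],[0,0,0]],[1,[3,0,97],[0,0,0]],[1,[3,0,100],[0,0,0]],[1,[3,0,100],[0,0,0]],[0.3,[3,0,100],[0,0,0]],[0.3,[3,0,100],[0,0,0]],[0.2,[3,0,50],[0,0,0]],[0.2,[3,0,0],[0,0,0]],[0.2,[3,0,0],[0,0,0]]]'
python3 - <<'E'
from h import *
to(.5285,-.0765,.022,1); to(.513,-.278,.028,1)
E
python3 chk.py .5285 -.0765 && echo ok
```

```text
clock: 37.48
tool_pos: [0.586, -0.2765, 0.1305]
ee_rot: [0.001, 1.0, 0.013, 0.003]
ft_force: [0.6, 0.5, -0.5]
opening: 0.0681
grip_force: 0.0
shift [ -53.  -201.6  107.7] turn 0.5 tilt [ 0.006 -0.002 -1.   ]
shift [-73.6  -0.6 102.1] turn 0.5 tilt [ 0.006 -0.002 -1.   ]
jars [[0.528, -0.076], [0.514, -0.351], [0.443, -0.351], [0.426, -0.065]]
ok
```

```bash
python3 -m jog '[[0.2,[-20,-60,0],[0,0,0]],[0.2,[-35,-120,0],[0,0,0]],[0.2,[-53,-180,10],[0,0,0]],[0.2,[-53,-202,20],[0,0,0]],[0.2,[-53,-202,50],[0,0,0]],[0.2,[-53,-202,85],[0,0,0]],[0.2,[-53,-202,104],[0,0,0]],[0.2,[-53,-202,104],[0,0,0]],[1,[-53,-202,104],[0,0,0]],[1,[-53,-202,104],[0,0,0]],[1,[-53,-202,104],[0,0,0]]]' 40
python3 -m jog '[[1,[0,0,-50],[0,0,0]],[1,[0,0,-100],[0,0,0]],[1,[-10,60,-105],[0,0,0]],[1,[-20,120,-105],[0,0,0]],[1,[-20,180,-105],[0,0,0]],[1,[-20,201,-100],[0,0,0]],[1,[-20,201,-80],[0,0,0]],[1,[-20,201,-50],[0,0,0]],[1,[-20,201,-20],[0,0,0]],[1,[-20,201,-8],[0,0,0]],[1,[-20,201,-6],[0,0,0]],[1,[-20,201,-6],[0,0,0]]]'
python3 -m jog '[[0.3,[0,0,0],[0,0,0]],[0.3,[0,0,0],[0,0,0]],[0.2,[0,0,-50],[0,0,0]],[0.2,[0,0,-100],[0,0,0]],[0.2,[0,0,-100],[0,0,0]]]'
python3 - <<'E'
from h import *
to(.4265,-.0646,.022,1); to(.443,-.278,.028,1)
E
python3 chk.py .4265 -.065 && echo ok
```

```text
clock: 38.9
tool_pos: [0.5263, -0.0752, 0.0231]
ee_rot: [0.0, 1.0, 0.013, 0.001]
ft_force: [-1.4, -0.9, 7.8]
opening: 0.0446
grip_force: 41.1
clock: 40.4
tool_pos: [0.5115, -0.2764, 0.0289]
ee_rot: [0.0, 1.0, 0.013, 0.0]
ft_force: [1.0, -0.6, -1.2]
opening: 0.0449
grip_force: 41.7
clock: 41.02
tool_pos: [0.5128, -0.2774, 0.1322]
ee_rot: [0.001, 1.0, 0.013, 0.003]
ft_force: [-0.5, 0.5, -0.2]
opening: 0.0682
grip_force: 0.0
shift [ -81.5 -215.3  109.1] turn 0.5 tilt [ 0.006 -0.003 -1.   ]
shift [-70.3  -1.5 103.8] turn 0.5 tilt [ 0.006 -0.003 -1.   ]
jars [[0.588, -0.274], [0.444, -0.352], [0.426, -0.065]]
ok
```

```bash
python3 -m jog '[[0.2,[-25,-60,0],[0,0,0]],[0.2,[-50,-120,0],[0,0,0]],[0.2,[-80,-180,10],[0,0,0]],[0.2,[-81,-215,20],[0,0,0]],[0.2,[-81,-215,50],[0,0,0]],[0.2,[-81,-215,85],[0,0,0]],[0.2,[-81,-215,106],[0,0,0]],[0.2,[-81,-215,106],[0,0,0]],[1,[-81,-215,106],[0,0,0]],[1,[-81,-215,106],[0,0,0]],[1,[-81,-215,106],[0,0,0]]]' 40
python3 -m jog '[[1,[0,0,-50],[0,0,0]],[1,[0,0,-100],[0,0,0]],[1,[5,60,-105],[0,0,0]],[1,[10,120,-105],[0,0,0]],[1,[11,180,-105],[0,0,0]],[1,[11,214,-100],[0,0,0]],[1,[11,214,-80],[0,0,0]],[1,[11,214,-50],[0,0,0]],[1,[11,214,-20],[0,0,0]],[1,[11,214,-8],[0,0,0]],[1,[11,214,-6],[0,0,0]],[1,[11,214,-6],[0,0,0]]]'
python3 -m jog '[[0.3,[0,0,0],[0,0,0]],[0.3,[0,0,0],[0,0,0]],[0.2,[0,0,-50],[0,0,0]],[0.2,[0,0,-100],[0,0,0]],[0.2,[0,120,-160],[0,0,0]],[0.2,[0,180,-160],[0,0,0]],[0.2,[0,220,-160],[0,0,0]],[0.2,[0,250,-160],[0,0,0]],[0.2,[0,250,-160],[0,0,0]],[0.2,[0,250,-160],[0,0,0]]]'
python3 - <<'E'
from h import *
t=vision.read_camera("top"); s=vision.read_camera("scene")
a=[ (ce,st) for ce,st in blobs(t["image"].max(2)<60,200,1500)]
for ce,st in a:
    p=plane(t,ce,.054)
    if .38<p[0]<.66 and -.42<p[1]<.1: print("jar top",np.round(p[:2]+[.0025,.005],3),st[2:])
for ce,st in blobs(s["image"].max(2)<50,100,900):
    p=plane(s,ce,.052)
    if .35<p[0]<.66 and -.45<p[1]<.1: print("jar scene",np.round(p[:2],3),st[2:])
for ce,st in blobs(t["image"].max(2)<60,30,200):
    p=plane(t,ce,.098)
    if .66<p[0]<.75 and -.2<p[1]<.05: print("marker",np.round(p,3),st)
t0=np.load("top1.npz")["image"].astype(int); d=np.abs(t0-t["image"].astype(int)).max(2)[185:260,170:340]; print("roll diff",(d>40).sum(), sensors.read_state()["tool_pos"])
t0=np.load("top0.npz")["image"].astype(int); d=np.abs(t0-t["image"].astype(int)).max(2)
for n,(x0,y0,x1,y1) in dict(peb=(345,148,378,170),box=(458,150,556,200),pot=(98,290,140,330)).items(): print(n,(d[y0:y1,x0:x1]>40).sum())
E
```

```text
clock: 42.45
tool_pos: [0.4249, -0.0638, 0.0231]
ee_rot: [0.0, 1.0, 0.013, 0.001]
ft_force: [-2.2, 1.0, 9.7]
opening: 0.045
grip_force: 41.4
clock: 43.95
tool_pos: [0.4415, -0.2776, 0.0292]
ee_rot: [0.0, 1.0, 0.013, 0.0]
ft_force: [0.8, -0.2, -1.2]
opening: 0.0449
grip_force: 41.9
clock: 45.2
tool_pos: [0.4473, -0.5271, 0.188]
ee_rot: [-0.0, 1.0, 0.013, -0.0]
ft_force: [0.4, 0.7, 0.9]
opening: 0.0681
grip_force: 0.0
jar top [ 0.585 -0.349] [ 26  24 474]
jar top [ 0.587 -0.272] [ 26  23 467]
jar top [ 0.514 -0.273] [ 27  23 473]
jar top [ 0.513 -0.348] [ 26  22 482]
jar top [ 0.443 -0.275] [ 28  22 493]
jar top [ 0.443 -0.349] [ 27  23 494]
jar scene [ 0.441 -0.354] [ 17  14 209]
jar scene [ 0.441 -0.279] [ 18  15 216]
jar scene [ 0.511 -0.353] [ 18  16 231]
jar scene [ 0.511 -0.278] [ 18  16 249]
jar scene [ 0.583 -0.353] [ 19  17 255]
jar scene [ 0.585 -0.277] [ 19  17 273]
marker [ 0.69  -0.03   0.098] [380 186   8  17  89]
marker [ 0.688 -0.073  0.098] [401 186  10  17  95]
marker [ 0.687 -0.118  0.098] [424 187  10  16  86]
roll diff 653 [ 0.44802731 -0.52571334  0.18829012]
peb 0
box 0
pot 0
```

Run:
```python
from h import *
t0=dict(np.load("top1.npz")); t=vision.read_camera("top"); s=vision.read_camera("scene")
for n,c in (("top1",t0),("now",t)):
    for ce,st in blobs(c["image"].max(2)<45,20,300):
        if 185<ce[0]<330 and 205<ce[1]<255: print(n,np.round(ce,1),st)
def ro(c,lo=45,b=None): return [(np.round(ce,1),st) for ce,st in blobs(c["image"].max(2)<lo,20,600) if b[0]<ce[0]<b[1] and b[2]<ce[1]<b[3]]
sd=ro(s,45,(330,440,240,320)); print("scene",sd)
# discs projected for the ideal seated pose (holder y +9-81+3, +9+81-3)
for y in (-.069,.087):
    P=np.array([.6348+.0436*y,.2524+.999*y,.061]); print("ideal",y,proj(t,P),proj(s,P))
d=np.abs(t0["image"].astype(int)-t["image"]).max(2); ys,xs=np.where(d[185:260,170:340]>40); print(np.histogram(xs+170,8),np.histogram(ys+185,5))
```

```text
top1 [277.7 228.4] [276 216   5  23  73]
top1 [197.2 231.4] [195 222   7  16  41]
now [197.2 229.7] [195 215   8  24  60]
now [277.9 229.4] [275 215   7  25  97]
scene [(array([345.1, 269.9]), array([343, 261,   6,  17,  31], dtype=int32)), (array([423.3, 301.5]), array([418, 289,  12,  23,  78], dtype=int32))]
ideal -0.069 [276.53508782 227.89340762] [350.26938111 266.61582112]
ideal 0.087 [198.82256863 226.241058  ] [424.93160283 299.61565099]
(array([ 66, 127, 118, 105,  31,  43,  65,  90]), array([205.  , 221.75, 238.5 , 255.25, 272.  , 288.75, 305.5 , 322.25,
       339.  ])) (array([ 87, 146, 284, 100,  28]), array([185. , 199.6, 214.2, 228.8, 243.4, 258. ]))
```

```bash
python3 -c "
from rig import manip; print(manip.sign_off())"
```

```text
the job is handed in; nothing more can be done
None
```

Job handed in after about 45 s of robot time: the last camera checks put the roll seated in its holder, all six jars upright in separate caddy cells, all three markers in the bores and the pebble, paintbox and water pot unmoved, but sign-off gave no verdict.

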